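# Daily check of the kitchen's contact probe

### The job

Do the daily probe check: lift the blue cover off the steel reference block without dropping it and set it down on its rim on the bare worktop, clear of the block. Then draw the white probe out of its stand and hold it upright with its sprung tip inside the orange ring on the block, pressed gently so that the tip is about half-way in, never hard against its stop. Finish while still holding the probe there, and leave everything else as it stands.

Things in the scene. Friction and masses are not known exactly. Their poses are not given: they have to be found in the camera images.
- check_block: Fixed probe-check block: grey base plate 130 (x) x 100 (y) mm, its top 12 mm up, and on it a steel block 100 x 70 mm whose flat top is 36 mm above the worktop. Origin: centre of its underside, on the worktop; z up. It stands under the blue cover at the start.
- spot (a point): Centre of the marked spot on the steel top, at the height of the steel top: 24 mm along +x and 13 mm along +y of the block from its centre. An orange ring of 18 mm inner and 24 mm outer diameter on white with an orange dot in the middle; hidden by the cover at the start. Its axes are the block's, z up.
- cover: Loose blue plastic cover, 112 (x) x 82 (y) mm, 34 mm high without its grip, open below, 3 mm walls, 0.12 kg. It sits over the steel block with 3 mm of play all round, its rim on the base plate. Origin: centre of its lower rim; z up.
- cover_grip (a point): Centre of the black bar grip on the cover: the bar is 60 mm long (along x of this point), 16 mm wide (along y) and 24 mm high, and ends 12 mm above this point; its underside is 8 mm above the cover's flat top. This point is 54 mm above the cover's rim.
- probe_stand: Fixed upright probe stand: black round foot of 92 mm diameter, grey tube of 36 mm outer and 24 mm inner diameter, open at the top, rim 100 mm above the worktop. Origin: centre of its underside.
- probe_grip (a point): Centre of the probe's white handle, 24 (x) x 30 (y) x 70 mm high; it ends 35 mm above this point. z: up along the probe; small screen on its -x side. Below come a black collar, 33 mm across, that rests on the stand's rim, and a thin steel stem. The tip's free end is 118 mm below this point and hangs in the stand: lift 80 mm to draw it out. 0.11 kg.
- tip_end (a point): End face of the probe's brass tip, 9 mm in diameter, on the probe's axis; it moves with the tip.
- probe_tip (a joint): How far the sprung tip is pressed in, in m: 0 free, 0.012 against its stop. The spring takes 0.6 N to start and 0.3 N per mm after that.
- sauce_bottle: Bystander, to be left alone: yellow squeeze bottle, 62 mm across, 206 mm high. Origin: centre of its underside.
- rice_bowl: Bystander, to be left alone: beige cup, 93 mm across, 64 mm high. Origin: centre of its underside.
- foil_tray: Bystander, to be left alone: white lidded tray, 157 x 197 x 52 mm. Origin: centre of its underside.
- order_pad: Bystander, to be left alone: purple ring-bound pad, 140 x 99 x 14 mm. Origin: centre of its underside.
- tape_roll: Bystander, to be left alone: brown roll of tape, 92 mm across, 48 mm high. Origin: centre of its underside.
- tea_tin: Bystander, to be left alone: green tin, 71 x 88 x 111 mm. Origin: centre of its underside.
- calculator: Bystander, to be left alone: grey calculator, 125 x 78 x 16 mm. Origin: centre of its underside.

How it is judged:
By the outcome, as a careful person would: the job done as asked, in the order asked, and still so for the second after the job is handed in, while the arm keeps its last pose, push and grip.
It also fails if it takes over 61 s, if anything falls off the work surface, if the arm or the gripper's body presses on something with over 40 N, if the wrist force passes 120 N, or if a joint passes its speed limit or range.

### The arm

A 6-joint arm with a two-finger parallel gripper is mounted at the origin on a cart in front of the work surface, level with it; the furniture and walls round the work are solid. World frame = base frame: x ahead of the robot, y to its left, z up, the work surface at z = 0. Lengths are in m, angles in rad, forces in N, time in s.
With the tool pointing down it reaches from about 0.35 to 0.775 m from the base axis. Payload 5.5 kg.
Tool frame: the origin (TCP) lies midway between the tips of the shut fingers; the grasp point (between the pads) lies hold_point_z behind it (hold_point_z is the distance from the TCP to the grasp point, in m); z points along the fingers, y is the direction in which the jaws open and shut (so a half turn about z gives the same grasp; the last joint's range is limited). The gripper opens to 85 mm and grips with 20 to 120 N. Pads are 22 mm wide; open, the fingers measure 114 mm over their backs; the gripper's body (76 mm by 85 mm) begins 54 mm behind the grasp point. The pads swing forward as they close: fully open they stand 13 mm farther back than shut.
Start: joints at [-0.14, 0.313, 0.046, 1.304, 0, 1.431], TCP at [0.575, -0, 0.231] pointing down, gripper open.
Joint ranges: [-2.76, 2.76], [-0.86, 1.69], [-1.03, 1.26], [-2.2, 2.34], [-1.47, 1.5], [-3.14, 3.14]. Speed limits (rad/s): [2.57, 2.57, 3.14, 3.14, 3.14, 3.14].

### API

Orientations are given as a unit quaternion [w, x, y, z].
In Python, from workcell import * gives the robot as it stands. The module is installed in compiled form; this text tells all that it offers.
- The arm moves only by the tool jog_arm, never from a script. Its argument "plan" is a list of rows, each a list of 6 numbers: the shift along the world's x, y, z in m, then the turn, a rotation vector about the world's x, y, z in degrees. A call has exactly 10 rows; each row shifts and turns the commanded pose from where the row before left it; what a row does not reach is not made up. A row lasts 1/10 s, in which the tool goes at most 50 mm and 8.59 degrees, less where a joint would pass 70% of its speed; a pose out of reach is approached as far as the arm can. A call with a gripper value outside its range is refused whole. "hand" is the opening, from 0 (shut) to 1 (fully open), set as the call begins (left out, the last holds). The fingers move at their own pace and stop on an object; "force" is the grip in N (left out, the last holds). Time passes only in rows, so rows that do not move let the fingers close, or fill a call up. It gives the time, the measured TCP pose, the force and the opening at its end, in the units of the state.
- get_state(): the state, without advancing time (a new reading comes with each control period).
- read_camera(name): name is "scene" or "side" or "wrist"; returns the picture (480x640x3 uint8, red, green, blue); there is no depth.
- calibration(name): a dict with "K" (3x3 intrinsics, pixels), "D" ([k1, k2, p1, p2, k3] as OpenCV has them; the pictures are not rectified), "world_to_cam" (4x4, takes a point from world to camera coordinates). Camera axes: x right, y down, z forward; pixel columns grow to the right and rows downward; lengths in m; the calibration is good to about 2 mm. A picture is of the moment at which its call begins: read the wrist's pose just before it. calibration takes no time and is no camera call; for the wrist camera it gives the pose at the moment of the call.
- hand_in(): hands the job in, once; it reports no verdict.
The state is a dict: "clock": time; "joint_pos": joint angles; "qvel": joint speeds; "tau": joint torques, N m; "tcp_pos": TCP position; "orientation": TCP orientation; "wrist_force": force on the tool from outside, world axes, zero at the start; "ft_torque": the same for the moment, N m; "finger_gap": finger opening in m.
Only numpy, scipy, OpenCV 4.12 (cv2) and the standard library are available. Lean on these libraries where they do the work, as an engineer would, in place of code of your own. Each camera call takes 0.05 s, during which the arm holds its last target.

## Working session

There is one attempt and no reset: what is moved stays moved. The work goes in short steps, Python scripts to look and compute and a tool call to move; the robot and the scene stay as the last step left them, time stands still between calls to the robot, and variables do not carry over. Pictures are saved under pics/ and viewed, and the job is handed in when it is done.

Besides the shell and the picture viewer there is one more tool, called after "Request:" by a JSON object that holds its "fn" and its "kwargs", one argument or row to a line. jog_arm: Moves the arm, as the interface text tells. Its arguments: {"type":"object","properties":{"plan":{"type":"array","items":{"type":"array","items":{"type":"number"}}},"hand":{"type":"number"},"force":{"type":"number"}},"required":["plan"]}

```bash
mkdir -p pics; python3 - <<'E'
from workcell import *
import cv2
s=get_state()
for k,v in s.items(): print(k,v)
for n in ["scene","side","wrist"]:
    c=calibration(n); print(n,c)
    im=read_camera(n); cv2.imwrite(f"pics/{n}0.png",im[:,:,::-1])
E
ls
```

```text
clock 0.0
joint_pos [-1.39598029e-01  3.14012471e-01  4.49504316e-02  1.30361996e+00
  8.31745270e-06  1.43120453e+00]
qvel [ 0.00091556  0.00012855  0.0005266  -0.00109368 -0.00011819  0.00014315]
tau [-2.90074182e-03 -4.80629075e+01  2.98531097e+01  1.95313990e-02
 -3.83516899e-04 -4.27451073e-05]
tcp_pos [5.74466560e-01 6.89807021e-05 2.30390354e-01]
orientation [-7.55466129e-04  7.07108672e-01  7.07104262e-01 -5.64114374e-04]
wrist_force [ 0.30467076 -0.62725738  0.09201248]
ft_torque [0.01038705 0.00412347 0.05829752]
finger_gap 0.08558304224230305
scene {'K': array([[549.94144483,   0.        , 323.49703791],
       [  0.        , 549.94144483, 242.82396527],
       [  0.        ,   0.        ,   1.        ]]), 'D': array([-0.04977136,  0.        ,  0.        ,  0.        ,  0.        ]), 'world_to_cam': array([[-0.6231569 , -0.78209525, -0.00158064,  0.39661897],
       [-0.45560681,  0.36465905, -0.81206294,  0.3358578 ],
       [ 0.63568696, -0.50532247, -0.58356772,  1.21104436],
       [ 0.        ,  0.        ,  0.        ,  1.        ]])}
side {'K': array([[456.64570101,
[... 383 characters left out ...]
, -0.44079772,  1.10949554],
       [ 0.        ,  0.        ,  0.        ,  1.        ]])}
wrist {'K': array([[402.74906939,   0.        , 325.66455094],
       [  0.        , 402.74906939, 234.26927268],
       [  0.        ,   0.        ,   1.        ]]), 'D': array([-0.04543977,  0.        ,  0.        ,  0.        ,  0.        ]), 'world_to_cam': array([[ 9.99997380e-01,  3.26834351e-04, -2.26572220e-03,
        -5.74511566e-01],
       [ 9.97703677e-04, -9.53031593e-01,  3.02869258e-01,
        -3.94448770e-02],
       [-2.06031676e-03, -3.02870725e-01, -9.53029422e-01,
         3.81100392e-01],
       [ 0.00000000e+00,  0.00000000e+00,  0.00000000e+00,
         1.00000000e+00]])}
pics
```

View pics/scene0.png

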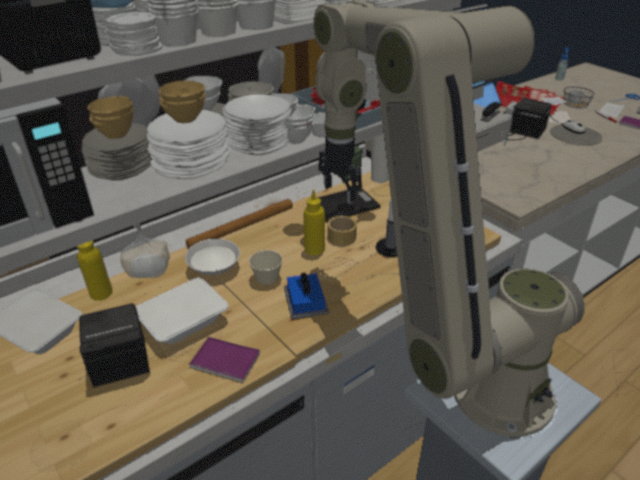

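View pics/side0.png

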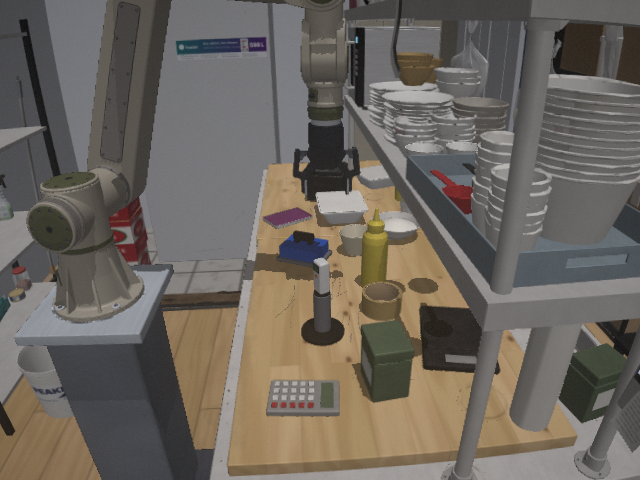

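View pics/wrist0.png

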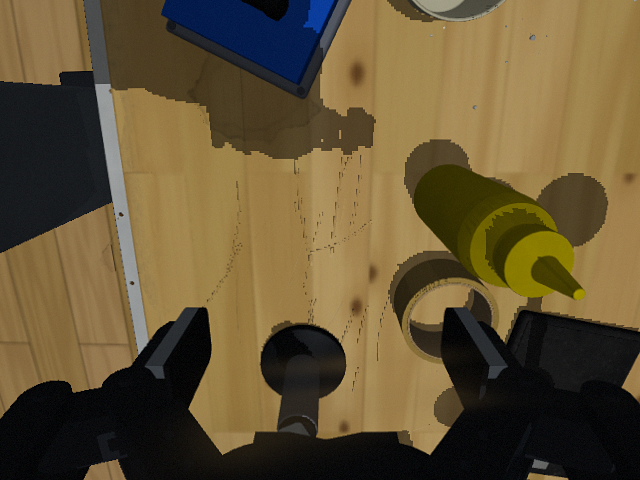

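```bash
python3 -c "
import workcell;print([ (n,getattr(workcell,n)) for n in dir(workcell) if not n.startswith('__')])"
```

```text
[('MotionError', <class 'workcell.MotionError'>), ('calibration', <function make.<locals>.<lambda> at 0x7f546cb84720>), ('get_state', <function make.<locals>.<lambda> at 0x7f546cb84680>), ('hand_in', <function connect.<locals>.done at 0x7f546cafb7e0>), ('hold_point_z', 0.0187), ('read_camera', <function make.<locals>.drawn_camera at 0x7f546cb84180>)]
```

```bash
cat > h.py <<'E'
from workcell import *
import numpy as np, cv2
def ray(c,uv):
    p=cv2.undistortPoints(np.array([[uv]],float),c["K"],c["D"])[0,0]
    T=c["world_to_cam"];R=T[:3,:3];o=-R.T@T[:3,3]
    return o,R.T@np.array([p[0],p[1],1])
def onz(c,uv,z):
    o,d=ray(c,uv); return o+d*(z-o[2])/d[2]
def tri(l):
    A=0;b=0
    for c,uv in l:
        o,d=ray(c,uv);d=d/np.linalg.norm(d);P=np.eye(3)-np.outer(d,d);A=A+P;b=b+P@o
    x=np.linalg.solve(A,b)
    return x,[np.round(proj(c,x)-uv,1) for c,uv in l]
def proj(c,X):
    T=c["world_to_cam"];r,_=cv2.Rodrigues(T[:3,:3])
    return cv2.projectPoints(np.array([X],float).reshape(-1,1,3),r,T[:3,3],c["K"],c["D"])[0].reshape(-1,2).squeeze()
def crop(n,src,x0,y0,x1,y1,f):
    im=cv2.imread(src)[y0:y1,x0:x1]; cv2.imwrite(n,cv2.resize(im,None,fx=f,fy=f,interpolation=cv2.INTER_CUBIC))
def mark(n,src,c,pts):
    im=cv2.imread(src)
    for p in pts:
        u=proj(c,p); cv2.circle(im,tuple(int(round(v)) for v in u),3,(0,0,255),1)
    cv2.imwrite(n,im)
E
python3 - <<'E'
from h import *
w=calibration("wrist")
for uv,z in [((303,93),.012),((170,28),.012),((300,85),.046),((303,362),0.006),((303,362),0.0)]: print(uv,onz(w,uv,z))
crop("pics/c1.png","pics/side0.png",230,200,430,420,3)
crop("pics/c1b.png","pics/scene0.png",220,180,420,340,4)
crop("pics/c1s.png","pics/side0.png",260,220,400,355,5)
E
```

```text
(303, 93) [0.55530707 0.08939186 0.012     ]
(170, 28) [0.44613693 0.14149354 0.012     ]
(300, 85) [0.55497142 0.09419975 0.046     ]
(303, 362) [ 0.55042124 -0.18262726  0.006     ]
(303, 362) [ 5.50014330e-01 -1.86877344e-01 -5.55111512e-17]
```

View pics/c1b.png

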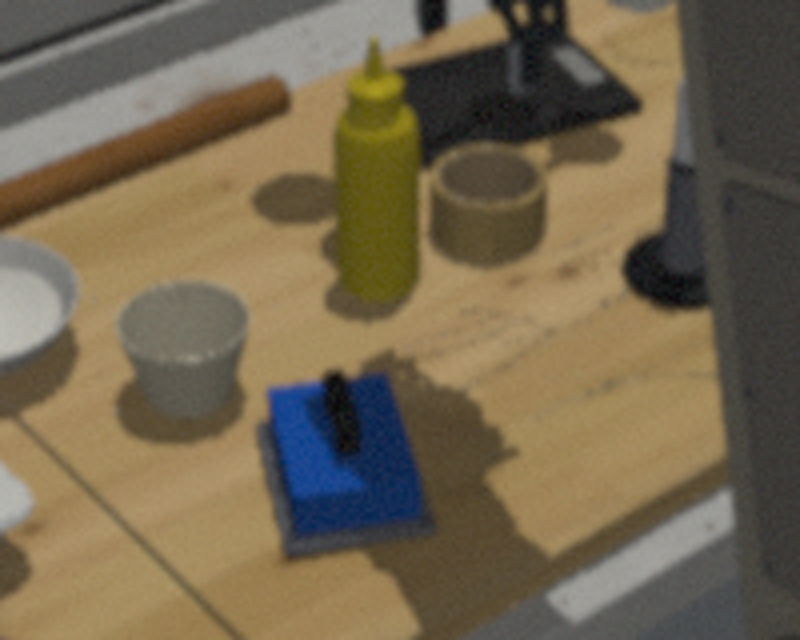

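View pics/c1s.png

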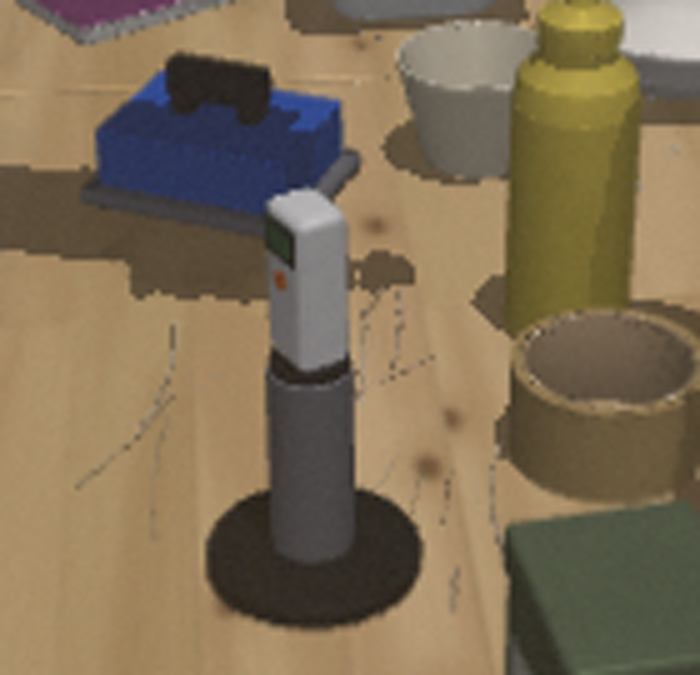

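Request:
{"fn": "jog_arm", "kwargs": {
  "plan": [
    [-0.003,0.015,0.002,0,0,6.4],
    [-0.003,0.015,0.002,0,0,6.4],
    [-0.003,0.015,0.002,0,0,6.4],
    [-0.003,0.015,0.002,0,0,6.4],
    [-0.003,0.015,0.002,0,0,6.4],
    [-0.004,0.015,0.002,0,0,6.4],
    [-0.004,0.015,0.002,0,0,6.4],
    [-0.004,0.015,0.002,0,0,6.4],
    [-0.004,0.015,0.002,0,0,6.4],
    [-0.004,0.015,0.002,0,0,6.4]
  ],
  "hand": 1
}}

```text
clock: 1.15
tcp_pos: [0.5396, 0.1506, 0.251]
orientation: [-0.0, 0.223, 0.975, -0.0]
wrist_force: [0.0, -0.2, -0.9]
finger_gap: 0.0854
```

```bash
python3 - <<'E'
from h import *
import pickle
s=get_state(); print(s["clock"],s["tcp_pos"],s["orientation"],s["joint_pos"])
w=calibration("wrist"); cv2.imwrite("pics/w1.png",read_camera("wrist")[:,:,::-1]); pickle.dump(w,open("w1.pkl","wb"))
c=calibration("scene");cv2.imwrite("pics/s1.png",read_camera("scene")[:,:,::-1])
E
```

```text
1.15 [0.5396048  0.15055844 0.25102766] [-3.54677075e-04  2.22701911e-01  9.74886518e-01 -9.94844251e-05] [1.28772189e-01 2.80324368e-01 4.90791195e-02 1.34028546e+00
 5.87959439e-05 5.77942420e-01]
```

View pics/w1.png

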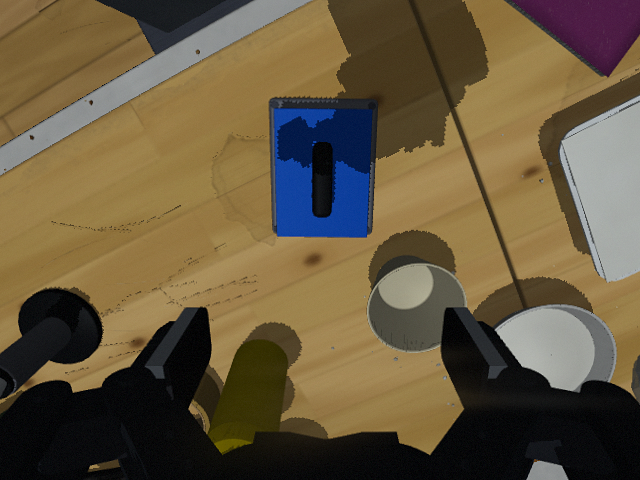

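```bash
python3 - <<'E'
from h import *
import pickle
w=pickle.load(open("w1.pkl","rb"))
a=onz(w,(323,144),.076);b=onz(w,(321.5,215),.076);print(a,b,(a+b)/2,np.degrees(np.arctan2(*(b-a)[1::-1])),np.linalg.norm(b-a))
A=onz(w,(273,100),.012);B=onz(w,(379,101),.012);print(A,B,np.linalg.norm(A-B),np.degrees(np.arctan2(*(B-A)[1::-1])))
print("bowl rim",onz(w,(417,307),.064),onz(w,(370,300),.064)); print("edge", [onz(w,u,0)[:2] for u in [(160,75),(300,5)]])
crop("pics/w1c.png","pics/w1.png",250,80,410,250,4)
E
```

```text
[0.49408074 0.17076608 0.076     ] [0.54482583 0.14484301 0.076     ] [0.51945328 0.15780455 0.076     ] -27.060166154039518 0.05698305774981114
[0.44380212 0.14429422 0.012     ] [0.48625786 0.23044323 0.012     ] 0.09604239379663822 63.765110323840545
bowl rim [0.66390483 0.1841649  0.064     ] [0.63856495 0.148203   0.064     ]
edge [array([0.37700366, 0.05919951]), array([0.38196144, 0.20189951])]
```

View pics/w1c.png

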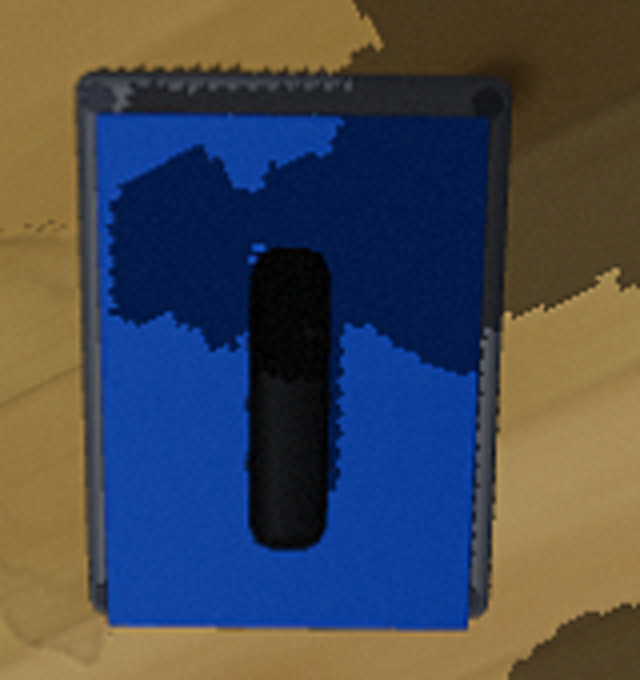

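Request:
{"fn": "jog_arm", "kwargs": {
  "plan": [
    [-0.004,0.001,-0.015,0,0,-0.6],
    [-0.004,0.001,-0.015,0,0,0],
    [-0.004,0.001,-0.015,0,0,0],
    [-0.004,0.002,-0.015,0,0,0],
    [-0.004,0.002,-0.015,0,0,0],
    [0,0,-0.015,0,0,0],
    [0,0,-0.015,0,0,0],
    [0,0,-0.015,0,0,0],
    [0,0,0,0,0,0],
    [0,0,0,0,0,0]
  ]
}}

```text
clock: 2.25
tcp_pos: [0.5199, 0.1565, 0.1312]
orientation: [-0.0, 0.231, 0.973, -0.0]
wrist_force: [-0.2, 0.5, -0.3]
finger_gap: 0.0852
```

```bash
python3 - <<'E'
from h import *
import pickle
s=get_state(); print(s["clock"],s["tcp_pos"],s["orientation"],s["joint_pos"])
w=calibration("wrist"); cv2.imwrite("pics/w2.png",read_camera("wrist")[:,:,::-1]); pickle.dump(w,open("w2.pkl","wb"))
E
```

```text
2.25 [0.51990752 0.15647055 0.1311905 ] [-3.85944942e-04  2.30918641e-01  9.72972962e-01 -2.19160961e-04] [ 1.44520945e-01  3.03165168e-01 -2.19296919e-01  1.04921335e+00
 -1.22904899e-04  6.10564519e-01]
```

View pics/w2.png

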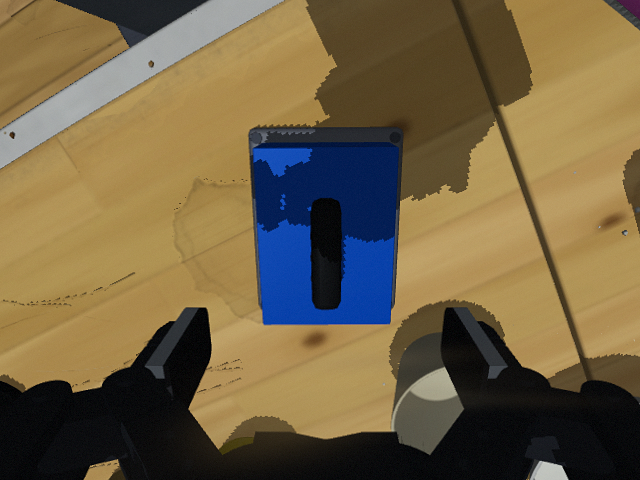

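```bash
python3 - <<'E'
from h import *
import pickle
w1=pickle.load(open("w1.pkl","rb"));w2=pickle.load(open("w2.pkl","rb"))
g2=cv2.imread("pics/w2.png");g1=cv2.imread("pics/w1.png")
for g,(x0,y0,x1,y1) in [(g1,(295,125,350,228)),(g2,(290,180,365,316))]:
    m=(g[y0:y1,x0:x1].max(2)<45).astype(np.uint8)
    n,l,st,ce=cv2.connectedComponentsWithStats(m); i=1+st[1:,4].argmax(); print(st[i]+[x0,y0,0,0,0],ce[i]+[x0,y0])
for p in [((322.5,142),(326,197)),((321.5,217.5),(326,309))]: print(tri([(w1,p[0]),(w2,p[1])]))
# cover corners
print(tri([(w1,(277.5,236.5)),(w2,(263,323))]),tri([(w1,(367,237)),(w2,(391,323))]))
print(tri([(w1,(273,100)),(w2,(250,130))]),tri([(w1,(379,101)),(w2,(402,130))]))
print("bottle foot",onz(w1,(262,343),0.0))
E
```

```text
[ 312  142   21   75 1435] [321.95470383 178.32682927]
[ 310  198   32  111 3203] [325.85857009 252.61192632]
(array([0.49405147, 0.17022785, 0.05464792]), [array([ 0.1, -0. ]), array([-0.1,  0. ])])
(array([0.54738812, 0.14353785, 0.07320367]), [array([-0.,  0.]), array([ 0., -0.])])
(array([0.55344623, 0.09474433, 0.04153547]), [array([-0.4, -0.1]), array([0.6, 0.1])]) (array([0.58886708, 0.16947147, 0.04472119]), [array([ 0.2, -0. ]), array([-0.3,  0.1])])
(array([0.44337258, 0.14488737, 0.02212181]), [array([-1.1, -1. ]), array([1.6, 1.3])]) (array([ 0.48706408,  0.23160857, -0.00353801]), [array([-0.6,  0.5]), array([ 0.9, -0.7])])
bottle foot [0.66768871 0.00961908 0.        ]
```

Request:
{"fn": "jog_arm", "kwargs": {
  "plan": [
    [0.001,0,-0.014,0,0,0],
    [0,0,-0.014,0,0,0],
    [0,0,-0.014,0,0,0],
    [0,0,-0.013,0,0,0],
    [0,0,-0.012,0,0,0],
    [0,0,-0.008,0,0,0],
    [0,0,-0.004,0,0,0],
    [0,0,0,0,0,0],
    [0,0,0,0,0,0],
    [0,0,0,0,0,0]
  ]
}}

```text
clock: 3.3
tcp_pos: [0.5215, 0.1571, 0.0529]
orientation: [0.0, 0.23, 0.973, 0.0]
wrist_force: [-1.2, 0.3, 0.3]
finger_gap: 0.0855
```

Request:
{"fn": "jog_arm", "kwargs": {
  "plan": [
    [0,0,0,0,0,0],
    [0,0,0,0,0,0],
    [0,0,0,0,0,0],
    [0,0,0,0,0,0],
    [0,0,0,0,0,0],
    [0,0,0,0,0,0],
    [0,0,0,0,0,0],
    [0,0,0,0,0,0],
    [0,0,0,0,0,0],
    [0,0,0,0,0,0]
  ],
  "hand": 0,
  "force": 40
}}

```text
clock: 4.3
tcp_pos: [0.5213, 0.157, 0.0525]
orientation: [0.0, 0.23, 0.973, 0.0]
wrist_force: [-0.1, -0.5, 2.2]
finger_gap: 0.0156
```

```bash
python3 - <<'E'
from h import *
import pickle
s=get_state(); print(s["clock"],s["tcp_pos"],s["wrist_force"],s["finger_gap"])
w=calibration("wrist"); cv2.imwrite("pics/w3.png",read_camera("wrist")[:,:,::-1])
E
```

```text
4.3 [0.52125026 0.15701588 0.05248767] [-0.08860274 -0.50716305  2.16801597] 0.015560230301904773
```

View pics/w3.png

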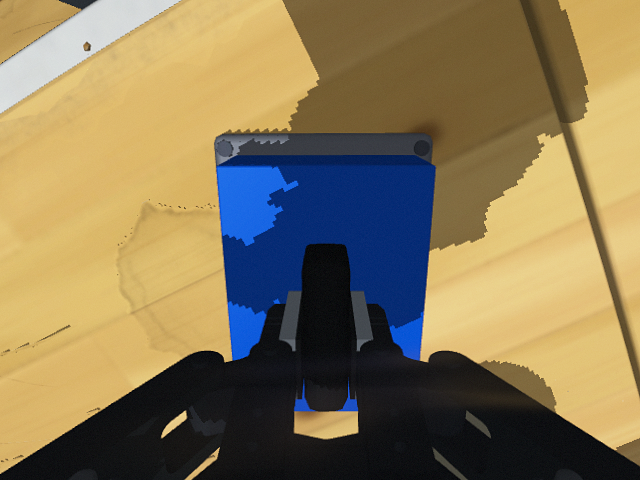

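Request:
{"fn": "jog_arm", "kwargs": {
  "plan": [
    [0,0,0.002,0,0,0],
    [0,0,0.004,0,0,0],
    [0,0,0.007,0,0,0],
    [0,0,0.008,0,0,0],
    [0,0,0.008,0,0,0],
    [0,0,0.008,0,0,0],
    [0,0,0.008,0,0,0],
    [0,0,0.008,0,0,0],
    [0,0,0.008,0,0,0],
    [0,0,0.006,0,0,0]
  ],
  "force": 60
}}

```text
clock: 5.35
tcp_pos: [0.5212, 0.157, 0.1202]
orientation: [0.0, 0.23, 0.973, 0.0]
wrist_force: [0.5, 0.5, -1.0]
finger_gap: 0.0148
```

```bash
python3 - <<'E'
from h import *
s=get_state(); print(s["clock"],s["tcp_pos"],s["wrist_force"],s["finger_gap"])
for n in ["side","scene"]: cv2.imwrite(f"pics/{n}4.png",read_camera(n)[:,:,::-1])
crop("pics/c4.png","pics/side4.png",220,170,420,320,4)
E
```

```text
5.35 [0.52123717 0.15701253 0.1202081 ] [ 0.48880521  0.49160233 -1.02050302] 0.01479763399200967
```

View pics/c4.png

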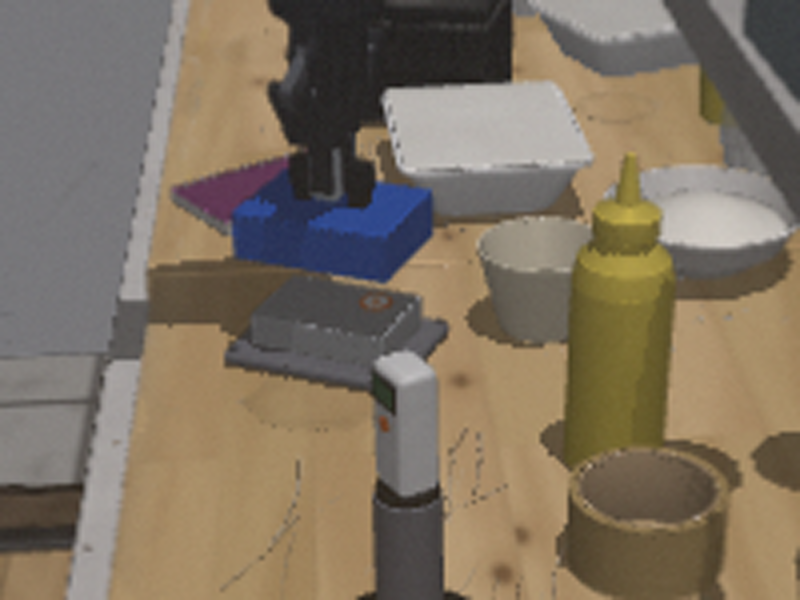

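Request:
{"fn": "jog_arm", "kwargs": {
  "plan": [
    [-0.001,-0.008,0,0,0,0],
    [-0.002,-0.018,0,0,0,0],
    [-0.002,-0.024,0,0,0,0],
    [-0.002,-0.026,0,0,0,0],
    [-0.002,-0.026,-0.002,0,0,0],
    [-0.002,-0.026,-0.004,0,0,0],
    [-0.002,-0.024,-0.005,0,0,0],
    [-0.002,-0.016,-0.005,0,0,0],
    [-0.001,-0.008,-0.005,0,0,0],
    [0,0,-0.005,0,0,0]
  ]
}}

```text
clock: 6.45
tcp_pos: [0.5046, -0.02, 0.0927]
orientation: [-0.0, 0.231, 0.973, 0.0]
wrist_force: [-0.0, -0.5, -1.6]
finger_gap: 0.0147
```

Request:
{"fn": "jog_arm", "kwargs": {
  "plan": [
    [0,0,-0.007,0,0,0],
    [0,0,-0.009,0,0,0],
    [0,0,-0.009,0,0,0],
    [0,0,-0.009,0,0,0],
    [0,0,-0.007,0,0,0],
    [0,0,-0.005,0,0,0],
    [0,0,-0.003,0,0,0],
    [0,0,-0.002,0,0,0],
    [0,0,0,0,0,0],
    [0,0,0,0,0,0]
  ]
}}

```text
clock: 7.45
tcp_pos: [0.5053, -0.0191, 0.0426]
orientation: [0.0, 0.23, 0.973, 0.0]
wrist_force: [-0.2, -0.2, -1.8]
finger_gap: 0.0149
```

```bash
python3 - <<'E'
from h import *
s=get_state(); print(s["clock"],s["tcp_pos"],s["wrist_force"],s["finger_gap"])
for n in ["side","wrist"]: cv2.imwrite(f"pics/{n}5.png",read_camera(n)[:,:,::-1])
crop("pics/c5.png","pics/side5.png",220,170,420,320,4)
E
```

```text
7.45 [ 0.50526274 -0.01909562  0.04257277] [-0.17556594 -0.21857372 -1.78015845] 0.014881437767051638
```

View pics/c5.png

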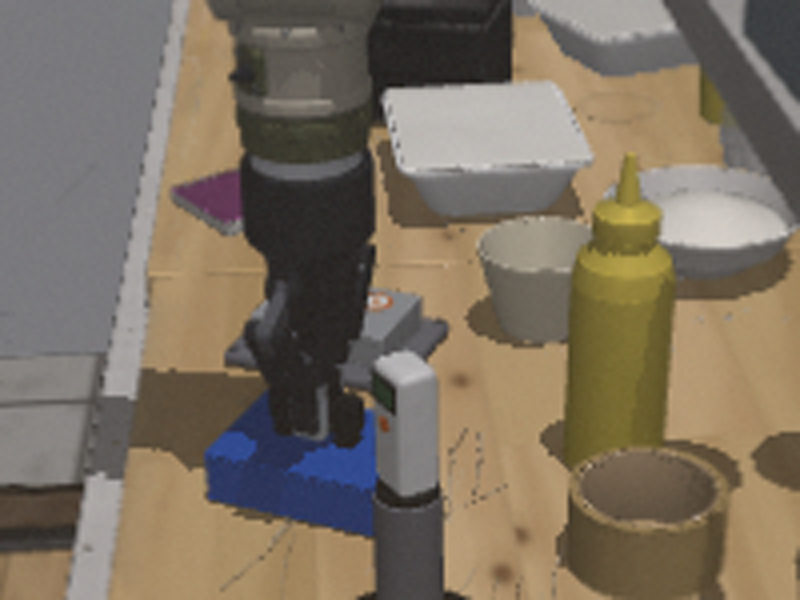

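Request:
{"fn": "jog_arm", "kwargs": {
  "plan": [
    [0,0,-0.0005,0,0,0],
    [0,0,-0.0005,0,0,0],
    [0,0,-0.0005,0,0,0],
    [0,0,-0.0005,0,0,0],
    [0,0,0,0,0,0],
    [0,0,0,0,0,0],
    [0,0,0,0,0,0],
    [0,0,0,0,0,0],
    [0,0,0,0,0,0],
    [0,0,0,0,0,0]
  ]
}}

```text
clock: 8.55
tcp_pos: [0.5051, -0.019, 0.0405]
orientation: [0.0, 0.23, 0.973, 0.0]
wrist_force: [-2.1, 0.2, 5.0]
finger_gap: 0.0152
```

Request:
{"fn": "jog_arm", "kwargs": {
  "plan": [
    [0,0,0,0,0,0],
    [0,0,0,0,0,0],
    [0,0,0,0,0,0],
    [0,0,0,0,0,0],
    [0,0,0,0,0,0],
    [0,0,0,0,0,0],
    [0,0,0.002,0,0,0],
    [0,0,0.006,0,0,0],
    [0,0,0.012,0,0,0],
    [0,0,0.016,0,0,0]
  ],
  "hand": 1
}}

```text
clock: 9.55
tcp_pos: [0.5047, -0.0189, 0.077]
orientation: [-0.0, 0.23, 0.973, 0.0]
wrist_force: [-0.8, 0.2, 0.4]
finger_gap: 0.0851
```

Request:
{"fn": "jog_arm", "kwargs": {
  "plan": [
    [0,0,0.018,0,0,0],
    [0,0.004,0.018,0,0,0],
    [0,0.008,0.02,0,0,0],
    [0,0.008,0.02,0,0,0],
    [-0.001,0.008,0.02,0,0,0],
    [-0.002,0.008,0.02,0,0,0],
    [-0.002,0.008,0.02,0,0,0],
    [0,0.008,0.02,0,0,0],
    [0,0.004,0.015,0,0,0],
    [0,0,0,0,0,0]
  ]
}}

```text
clock: 10.55
tcp_pos: [0.5013, 0.0374, 0.2506]
orientation: [0.003, 0.23, 0.973, 0.0]
wrist_force: [0.3, 0.3, 0.1]
finger_gap: 0.0854
```

```bash
python3 - <<'E'
from h import *
import pickle
s=get_state(); print(s["clock"],s["tcp_pos"],s["wrist_force"],s["joint_pos"])
w=calibration("wrist"); cv2.imwrite("pics/w6.png",read_camera("wrist")[:,:,::-1]); pickle.dump(w,open("w6.pkl","wb"))
for n in ["side","scene"]: cv2.imwrite(f"pics/{n}6.png",read_camera(n)[:,:,::-1])
crop("pics/c6.png","pics/side6.png",230,210,430,360,4)
crop("pics/c6b.png","pics/scene6.png",260,200,420,320,5)
E
```

```text
10.55 [0.50127798 0.03735127 0.2506037 ] [0.2803788  0.28389383 0.06966797] [-8.55523649e-02  1.62862790e-01 -1.02012603e-01  1.30045729e+00
  1.59503068e-04  3.77833673e-01]
```

View pics/w6.png

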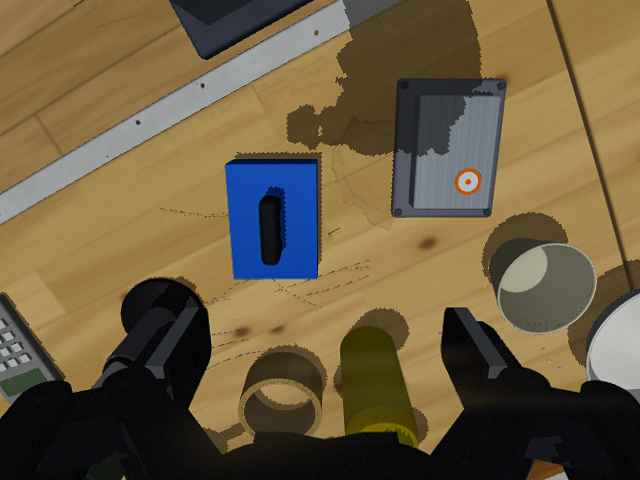

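View pics/c6.png

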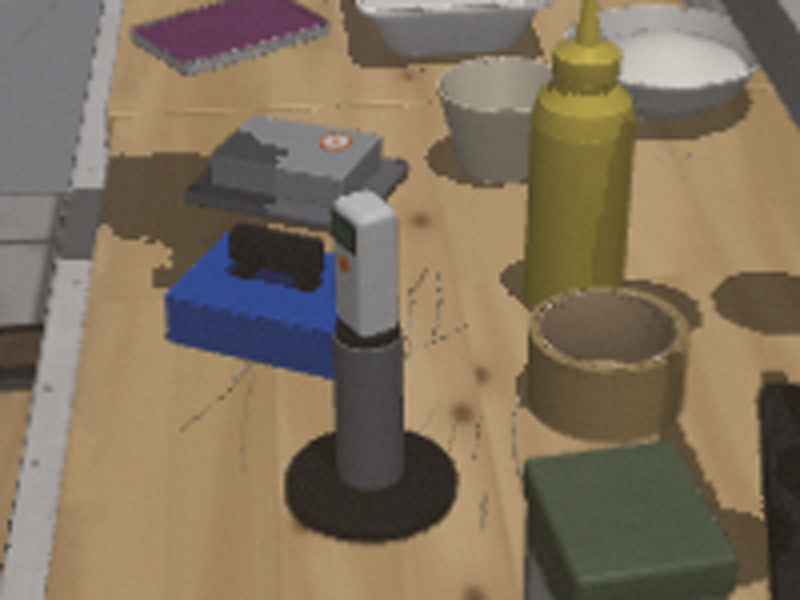

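View pics/c6b.png

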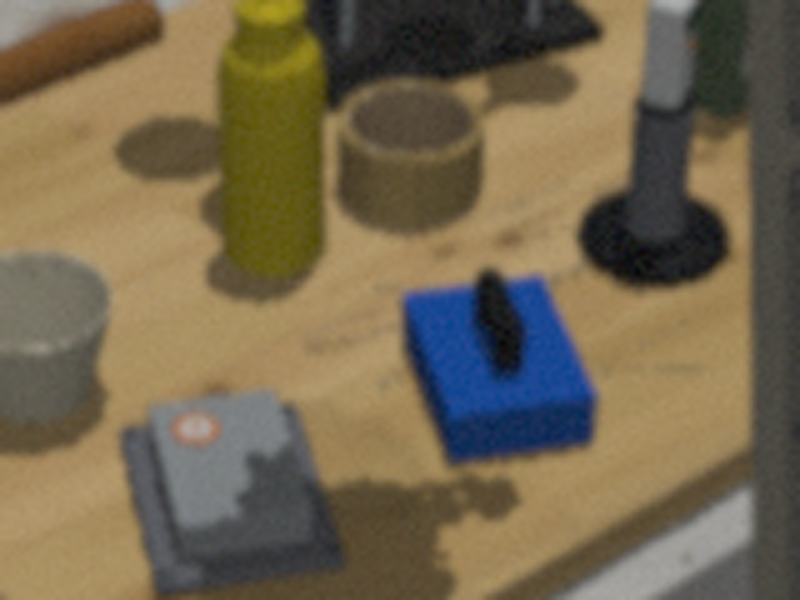

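```bash
python3 - <<'E'
from h import *
import pickle
w=pickle.load(open("w6.pkl","rb"));sc=calibration("scene");sd=calibration("side")
sp=onz(w,(468,181),.036);print("w",sp)
print("scene",onz(sc,(299.2,285.8),.036),"side",onz(sd,(314,245.5),.036))
print("tri",tri([(w,(468,181)),(sc,(299.2,285.8)),(sd,(314,245.5))]))
cs=[onz(w,u,.012)[:2] for u in [(397,80),(506,81),(491,217),(392,216)]]
cs=np.array(cs);print(cs,cs.mean(0)); 
th=np.radians(-26.3); a=(cs[2]+cs[3]-cs[0]-cs[1]);print("yaw",np.degrees(np.arctan2(a[1],a[0])))
th=np.arctan2(a[1],a[0]);R=np.array([[np.cos(th),-np.sin(th)],[np.sin(th),np.cos(th)]])
print("spot from plate",cs.mean(0)+R@[.024,.013])
crop("pics/c7.png","pics/side6.png",295,245,350,345,6)
crop("pics/c7b.png","pics/scene6.png",370,185,420,265,7)
E
```

```text
w [0.54754706 0.15876039 0.036     ]
scene [0.54615298 0.15435327 0.036     ] side [0.54850237 0.15695962 0.036     ]
tri (array([0.54710435, 0.15648128, 0.03667458]), [array([-2.3,  0.8]), array([-0.9, -0.1]), array([-0.5, -0.1])])
[[0.44126    0.13971241]
 [0.48514256 0.22809528]
 [0.59943593 0.17260609]
 [0.55455285 0.08484127]] [0.52009783 0.15631376]
yaw -25.8695144302521
spot from plate [0.547365   0.15753928]
```

View pics/c7.png

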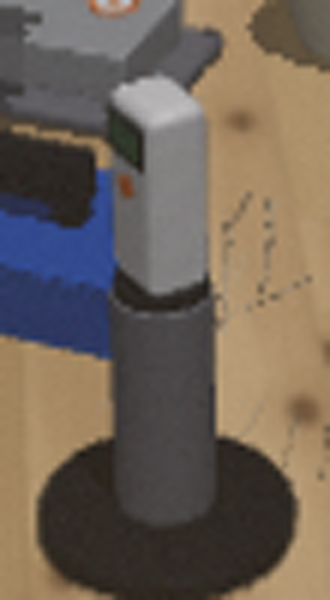

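View pics/c7b.png

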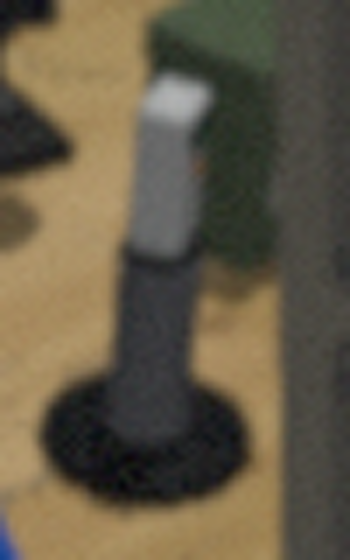

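```bash
python3 - <<'E'
from h import *
sc=calibration("scene");sd=calibration("side")
t=tri([(sd,(321.7,261.5)),(sc,(395.4,199.3))]);print("top",t)
print("tube rim", tri([(sd,(295+162/6,245+303/6)),(sc,(370+160/7,185+258/7))]))
print("foot side",onz(sd,(295+168/6,245+517/6),.0),onz(sc,(370+147/7,185+437/7),0))
w=calibration("wrist");print("tape",onz(w,(280,393),.048))
E
```

```text
top (array([ 0.54970957, -0.18956534,  0.17362938]), [array([-0.8,  0.7]), array([-0.5, -0.5])])
tube rim (array([ 0.55000559, -0.1889731 ,  0.09587388]), [array([-0.2,  0.2]), array([-0.2, -0.1])])
foot side [ 0.55140362 -0.18056735  0.        ] [ 5.51929622e-01 -1.93300906e-01 -1.11022302e-16]
tape [ 0.66024023 -0.09536035  0.048     ]
```

Request:
{"fn": "jog_arm", "kwargs": {
  "plan": [
    [0.003,-0.008,0.004,0,0,-3.5],
    [0.005,-0.018,0.004,0,0,-4],
    [0.005,-0.022,0.004,0,0,-4],
    [0.006,-0.024,0.004,0,0,-4],
    [0.006,-0.024,0.004,0,0,-4],
    [0.006,-0.024,0,0,0,-4],
    [0.006,-0.024,0,0,0,-4],
    [0.006,-0.02,0,0,0,-4],
    [0.004,-0.016,0,0,0,-4],
    [0.002,-0.007,0,0,0,-2.1]
  ]
}}

```text
clock: 11.7
tcp_pos: [0.5486, -0.1516, 0.2658]
orientation: [-0.001, 0.533, 0.846, -0.0]
wrist_force: [-0.0, 0.5, 0.1]
finger_gap: 0.0858
```

```bash
python3 - <<'E'
from h import *
import pickle
s=get_state(); print(s["clock"],s["tcp_pos"],s["orientation"],s["joint_pos"])
w=calibration("wrist"); cv2.imwrite("pics/w8.png",read_camera("wrist")[:,:,::-1]); pickle.dump(w,open("w8.pkl","wb"))
E
```

```text
11.7 [ 0.54862919 -0.15159926  0.26580313] [-1.08554653e-03  5.33122037e-01  8.46037622e-01 -2.41743205e-04] [-4.10534408e-01  2.97274312e-01  1.07959037e-01  1.38370028e+00
 -1.49724315e-04  7.14039491e-01]
```

View pics/w8.png

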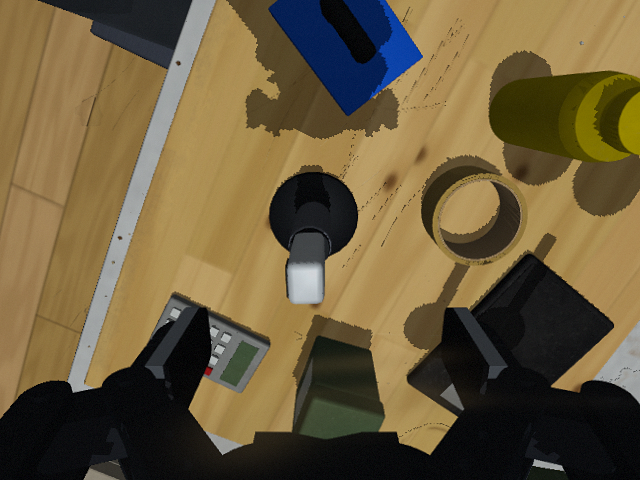

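```bash
python3 - <<'E'
from h import *
import pickle
crop("pics/w8c.png","pics/w8.png",260,160,380,320,5)
w=calibration("wrist")
print("tin top", [onz(w,u,.111) for u in [(310,405),(383,405),(320,337)]])
E
```

```text
tin top [array([ 0.61358863, -0.31950219,  0.111     ]), array([ 0.67332664, -0.29101448,  0.111     ]), array([ 0.59148492, -0.25146647,  0.111     ])]
```

View pics/w8c.png

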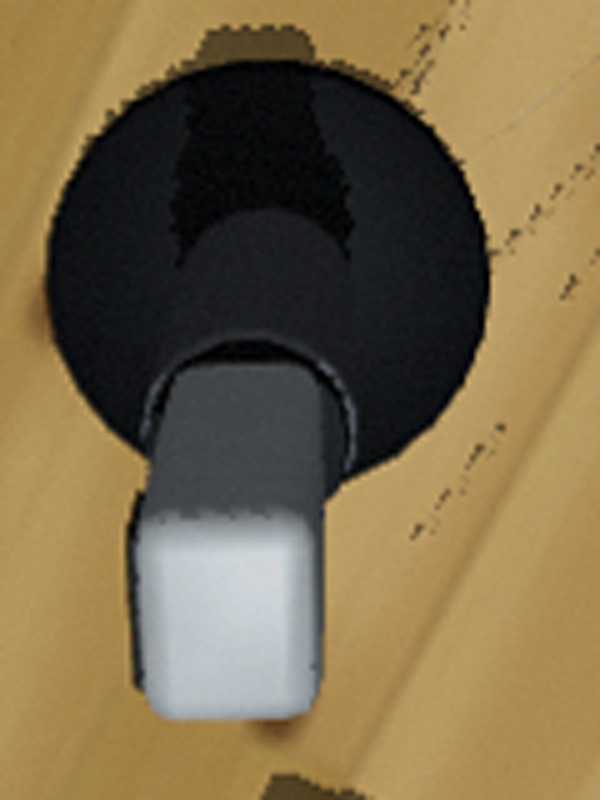

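```bash
python3 - <<'E'
from h import *
import pickle
w=pickle.load(open("w8.pkl","rb"))
P=np.array([onz(w,(260+x/5,160+y/5),.177) for x,y in [(136,518),(312,515),(324,712),(147,717)]])[:,:2]
print(P,P.mean(0))
for i,j in [(0,1),(3,2),(3,0),(2,1)]:
    d=P[j]-P[i];print(i,j,np.linalg.norm(d),np.degrees(np.arctan2(d[1],d[0])))
print("jaw",get_state()["orientation"])
sd=calibration("side");sc=calibration("scene")
print(tri([(w,(260+230/5,160+616/5)),(sd,(321.7,261.5)),(sc,(395.4,199.3))]))
# collar far edge of tube rim : 
print("tube", onz(w,(260+250/5,160+435/5),.1))
E
```

```text
[[ 0.5339994  -0.17519373]
 [ 0.55348751 -0.16538936]
 [ 0.56650189 -0.18916797]
 [ 0.5463691  -0.19964612]] [ 0.55008947 -0.1823493 ]
0 1 0.02181540992855946 26.706728298115532
3 2 0.022696268828481754 27.494805108308938
3 0 0.027403084926009062 116.83343077785821
2 1 0.027107130420874613 118.69252690686544
jaw [-8.35796768e-04  5.33457635e-01  8.45826311e-01 -3.22963067e-04]
(array([ 0.54986203, -0.18672988,  0.17282462]), [array([-2.9,  3. ]), array([-0.8,  0.4]), array([-1.3,  0. ])])
tube [ 0.55081888 -0.18502327  0.1       ]
```

Request:
{"fn": "jog_arm", "kwargs": {
  "plan": [
    [0.001,-0.005,-0.006,0,0,1.8],
    [0,-0.005,-0.006,0,0,0],
    [0,-0.006,-0.007,0,0,0],
    [0,-0.006,-0.007,0,0,0],
    [0,-0.006,-0.007,0,0,0],
    [0,-0.005,-0.007,0,0,0],
    [0,-0.001,-0.006,0,0,0],
    [0,0,-0.006,0,0,0],
    [0,0,-0.006,0,0,0],
    [0,0,0,0,0,0]
  ]
}}

```text
clock: 12.75
tcp_pos: [0.5495, -0.1836, 0.2083]
orientation: [-0.001, 0.518, 0.855, 0.0]
wrist_force: [0.2, -0.1, 0.3]
finger_gap: 0.0853
```

```bash
python3 - <<'E'
from h import *
import pickle
s=get_state(); print(s["clock"],s["tcp_pos"],s["orientation"],s["joint_pos"])
w=calibration("wrist"); cv2.imwrite("pics/w9.png",read_camera("wrist")[:,:,::-1]); pickle.dump(w,open("w9.pkl","wb"))
E
```

```text
12.75 [ 0.54953719 -0.18356409  0.20826792] [-8.19841549e-04  5.17919587e-01  8.55428915e-01  8.46970845e-06] [-4.60981332e-01  3.30176736e-01  1.34046773e-02  1.25565684e+00
  1.53530386e-04  6.27853240e-01]
```

View pics/w9.png

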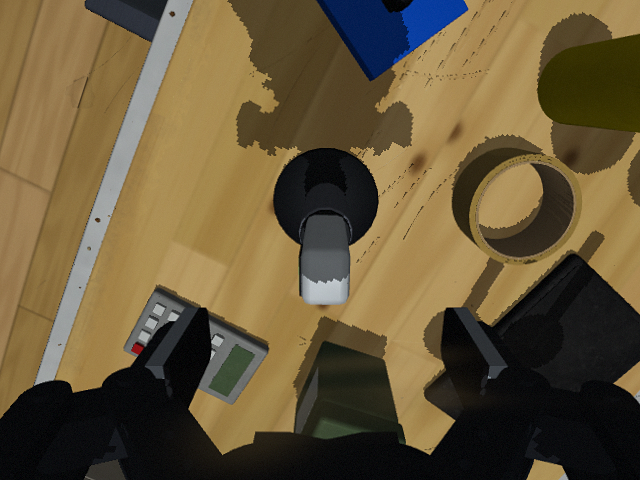

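```bash
python3 - <<'E'
from h import *
import pickle
w8=pickle.load(open("w8.pkl","rb"));w9=pickle.load(open("w9.pkl","rb"))
crop("pics/w9c.png","pics/w9.png",285,190,365,320,6)
a=tri([(w8,(289.6,303.4)),(w9,(302,304))]);b=tri([(w8,(324.6,302.6)),(w9,(348,304))]);print(a,b)
m=(a[0]+b[0])/2; print("centre", m[:2]+.015*np.array([np.cos(np.radians(117.3)),np.sin(np.radians(117.3))]),m[2])
for z in (.172,.177):
  m=(onz(w9,(302,304),z)+onz(w9,(348,304),z))/2;print(z,m[:2]+.015*np.array([np.cos(np.radians(117.3)),np.sin(np.radians(117.3))]))
E
```

```text
(array([ 0.54809499, -0.20577462,  0.16517938]), [array([-0. ,  0.2]), array([ 0. , -0.3])]) (array([ 0.56887363, -0.19454943,  0.16595199]), [array([-0. ,  0.1]), array([ 0. , -0.1])])
centre [ 0.55160456 -0.18683276] 0.1655656820575634
0.172 [ 0.55014333 -0.18396765]
0.177 [ 0.54895596 -0.18166536]
```

View pics/w9c.png

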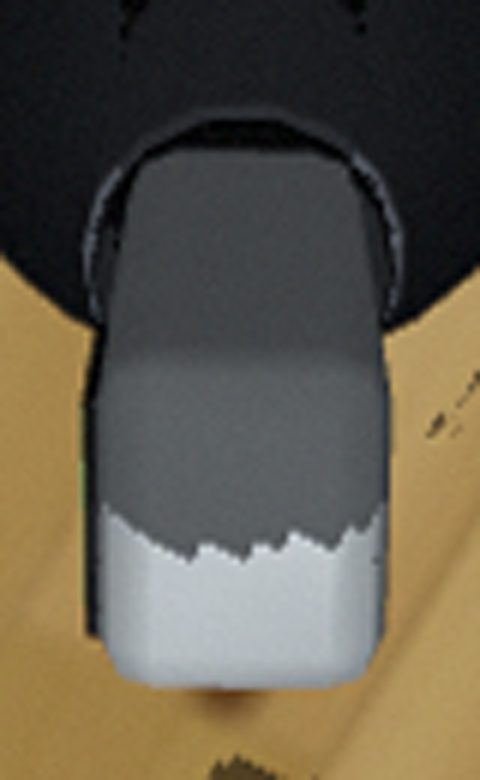

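Request:
{"fn": "jog_arm", "kwargs": {
  "plan": [
    [0.0005,-0.0015,-0.01,0,0,0],
    [0,0,-0.012,0,0,0],
    [0,0,-0.012,0,0,0],
    [0,0,-0.012,0,0,0],
    [0,0,-0.012,0,0,0],
    [0,0,-0.012,0,0,0],
    [0,0,-0.008,0,0,0],
    [0,0,-0.004,0,0,0],
    [0,0,0,0,0,0],
    [0,0,0,0,0,0]
  ]
}}

```text
clock: 13.8
tcp_pos: [0.5508, -0.1857, 0.1277]
orientation: [0.0, 0.518, 0.855, 0.0]
wrist_force: [0.5, 0.5, 0.2]
finger_gap: 0.0858
```

```bash
python3 - <<'E'
from h import *
import pickle
s=get_state(); print(s["clock"],s["tcp_pos"],s["orientation"],s["wrist_force"])
cv2.imwrite("pics/w10.png",read_camera("wrist")[:,:,::-1])
cv2.imwrite("pics/side10.png",read_camera("side")[:,:,::-1])
crop("pics/c10.png","pics/side10.png",250,180,410,340,4)
E
```

```text
13.8 [ 0.55081313 -0.18565919  0.12768453] [3.58346154e-04 5.18039247e-01 8.55356771e-01 6.53594793e-05] [0.54906681 0.4790833  0.22315889]
```

View pics/w10.png

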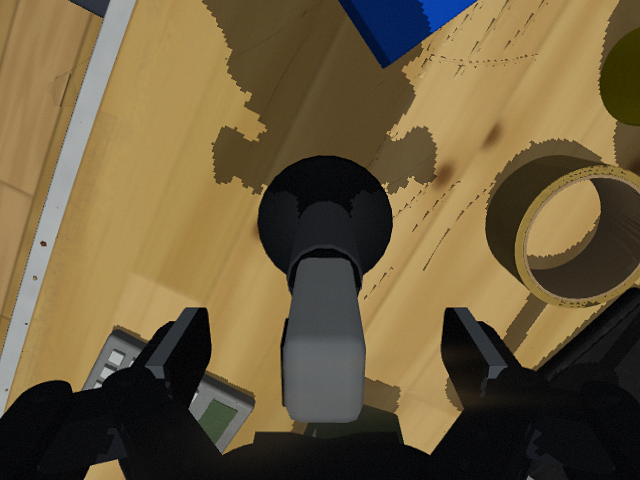

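View pics/c10.png

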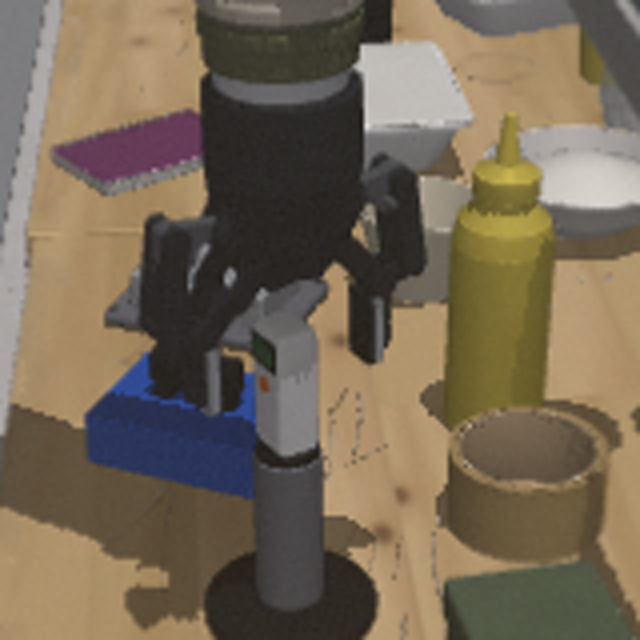

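```bash
python3 - <<'E'
from h import *
w=calibration("wrist");t=get_state()["tcp_pos"]
u=np.array([np.cos(np.radians(117.3)),np.sin(np.radians(117.3)),0])
for z in (.1,.14,.172,.176):
  for k in (-.015,0,.015): print(z,k,proj(w,np.array([t[0],t[1],z])+k*u).round(1))
E
```

```text
0.1 -0.015 [324.1 310.8]
0.1 0 [324.2 282. ]
0.1 0.015 [324.4 251.6]
0.14 -0.015 [323.7 361.4]
0.14 0 [323.9 326.9]
0.14 0.015 [324.1 290.1]
0.172 -0.015 [323.3 423.6]
0.172 0 [323.5 383.3]
0.172 0.015 [323.7 339.3]
0.176 -0.015 [323.2 433.5]
0.176 0 [323.4 392.4]
0.176 0.015 [323.6 347.3]
```

Request:
{"fn": "jog_arm", "kwargs": {
  "plan": [
    [0,0,-0.003,0,0,0],
    [0,0,0,0,0,0],
    [0,0,0,0,0,0],
    [0,0,0,0,0,0],
    [0,0,0,0,0,0],
    [0,0,0,0,0,0],
    [0,0,0,0,0,0],
    [0,0,0,0,0,0],
    [0,0,0,0,0,0],
    [0,0,0,0,0,0]
  ],
  "hand": 0,
  "force": 50
}}

```text
clock: 14.9
tcp_pos: [0.5506, -0.1856, 0.1245]
orientation: [0.0, 0.518, 0.855, 0.0]
wrist_force: [-0.2, -0.4, 2.1]
finger_gap: 0.0235
```

Request:
{"fn": "jog_arm", "kwargs": {
  "plan": [
    [0,0,0.003,0,0,0],
    [0,0,0.007,0,0,0],
    [0,0,0.01,0,0,0],
    [0,0,0.012,0,0,0],
    [0,0,0.014,0,0,0],
    [0,0,0.014,0,0,0],
    [0,0,0.014,0,0,0],
    [0,0,0.014,0,0,0],
    [0,0,0.008,0,0,0],
    [0,0,0.004,0,0,0]
  ]
}}

```text
clock: 15.9
tcp_pos: [0.5511, -0.1857, 0.2259]
orientation: [0.001, 0.518, 0.855, 0.0]
wrist_force: [-0.3, 0.3, -1.2]
finger_gap: 0.0233
```

```bash
python3 - <<'E'
from h import *
import pickle
s=get_state(); print(s["clock"],s["tcp_pos"],s["orientation"],s["wrist_force"],s["finger_gap"])
w=calibration("wrist");pickle.dump(w,open("w11.pkl","wb"))
cv2.imwrite("pics/w11.png",read_camera("wrist")[:,:,::-1])
cv2.imwrite("pics/side11.png",read_camera("side")[:,:,::-1])
crop("pics/c11.png","pics/side11.png",250,150,410,310,4)
E
```

```text
15.9 [ 0.55105092 -0.18574404  0.22591006] [1.10325116e-03 5.18020023e-01 8.55367769e-01 1.33052852e-04] [-0.2678801   0.34012607 -1.20965051] 0.023264864305240406
```

View pics/w11.png

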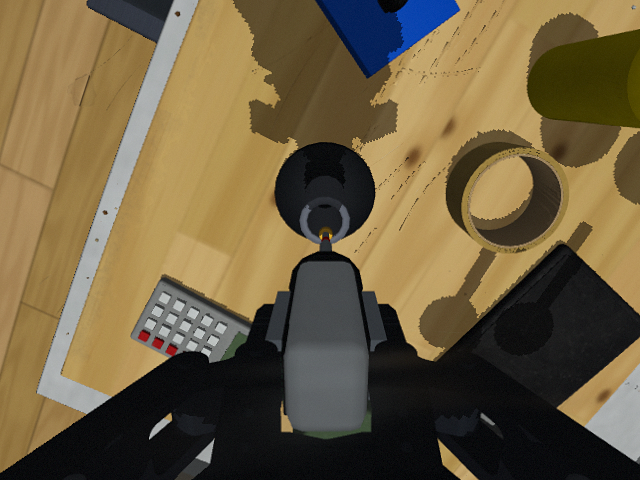

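View pics/c11.png

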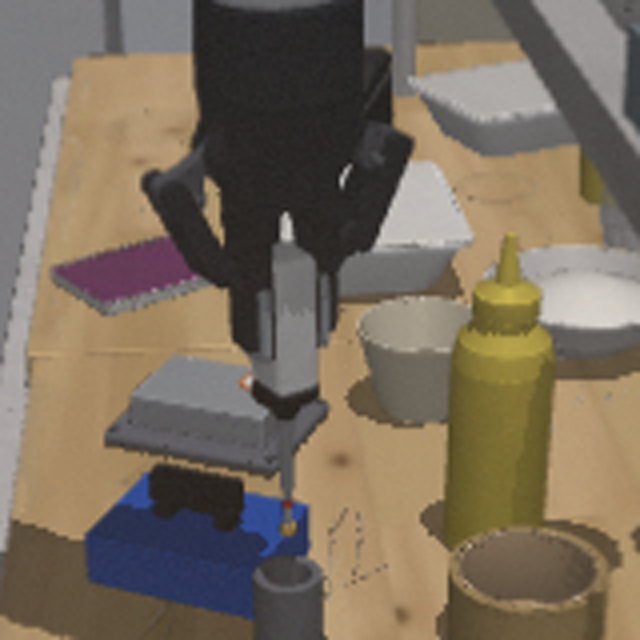

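```bash
python3 - <<'E'
from h import *
import pickle
crop("pics/w11c.png","pics/w11.png",285,190,365,290,7)
crop("pics/c11c.png","pics/side11.png",300,205,345,300,6)
w=calibration("wrist");t=get_state()["tcp_pos"]
for z in (.12,.115,.11,.105): print(z,proj(w,[t[0],t[1],z]).round(1),proj(calibration("side"),[t[0],t[1],z]).round(1))
print(proj(calibration("side"),[t[0],t[1],.255]))
E
```

```text
0.12 [324.7 232.3] [321.8 284.7]
0.115 [324.7 230.1] [321.9 286.8]
0.11 [324.7 227.9] [321.9 288.9]
0.105 [324.7 225.8] [322. 291.]
[320.50493594 223.13735927]
```

View pics/w11c.png

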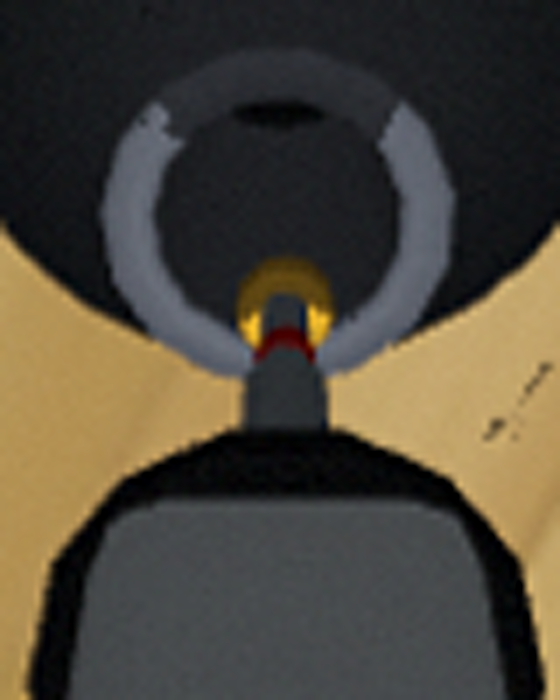

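View pics/c11c.png

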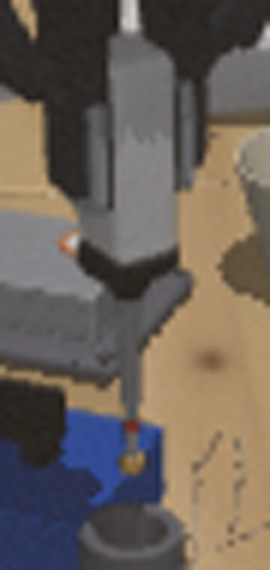

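Request:
{"fn": "jog_arm", "kwargs": {
  "plan": [
    [0,0.005,0,0,0,0],
    [0,0.01,0,0,0,0],
    [0,0.016,0,0,0,0],
    [0,0.02,0,0,0,0],
    [0,0.022,0,0,0,0],
    [0,0.022,0,0,0,0],
    [-0.001,0.022,0,0,0,0],
    [-0.001,0.022,0,0,0,0],
    [-0.001,0.022,0,0,0,0],
    [-0.001,0.022,0,0,0,0]
  ]
}}

```text
clock: 17.0
tcp_pos: [0.5458, -0.0002, 0.2241]
orientation: [-0.0, 0.518, 0.856, 0.0]
wrist_force: [-0.1, 0.4, -0.9]
finger_gap: 0.0236
```

Request:
{"fn": "jog_arm", "kwargs": {
  "plan": [
    [0,0.022,0,0,0,0],
    [0,0.022,0,0,0,0],
    [0,0.022,0,0,0,0],
    [0,0.022,0,0,0,0],
    [0,0.022,0,0,0,0],
    [0,0.02,0,0,0,0],
    [0,0.015,0,0,0,0],
    [0,0.01,0,0,0,0],
    [0,0.005,0,0,0,0],
    [0,0,0,0,0,0]
  ]
}}

```text
clock: 18.0
tcp_pos: [0.5464, 0.158, 0.2242]
orientation: [0.0, 0.518, 0.856, -0.0]
wrist_force: [-0.6, -0.3, -1.4]
finger_gap: 0.0233
```

```bash
python3 - <<'E'
from h import *
import pickle
s=get_state(); print(s["clock"],s["tcp_pos"],s["orientation"],s["wrist_force"],s["finger_gap"])
w=calibration("wrist");pickle.dump(w,open("w12.pkl","wb"))
cv2.imwrite("pics/w12.png",read_camera("wrist")[:,:,::-1])
crop("pics/w12c.png","pics/w12.png",265,150,385,290,5)
for z in (.036,.12,.125): print(z,proj(w,[*s["tcp_pos"][:2],z]).round(1))
E
```

```text
18.0 [0.54640958 0.15796181 0.22424169] [ 2.08285221e-05  5.17701166e-01  8.55561512e-01 -4.73850694e-05] [-0.63863107 -0.29938208 -1.37777978] 0.023333276867255667
0.036 [325.1 203. ]
0.12 [324.8 232.8]
0.125 [324.8 235.2]
```

View pics/w12c.png

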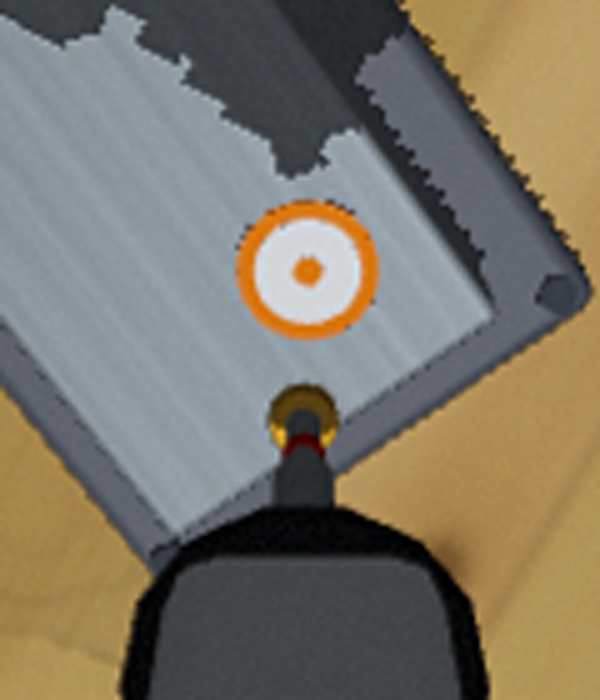

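Request:
{"fn": "jog_arm", "kwargs": {
  "plan": [
    [0.001,-0.0005,-0.006,0,0,0],
    [0,0,-0.01,0,0,0],
    [0,0,-0.012,0,0,0],
    [0,0,-0.012,0,0,0],
    [0,0,-0.012,0,0,0],
    [0,0,-0.01,0,0,0],
    [0,0,-0.007,0,0,0],
    [0,0,-0.005,0,0,0],
    [0,0,0,0,0,0],
    [0,0,0,0,0,0]
  ]
}}

```text
clock: 19.05
tcp_pos: [0.5478, 0.157, 0.1506]
orientation: [0.0, 0.518, 0.855, 0.0]
wrist_force: [0.1, -0.4, -0.1]
finger_gap: 0.0235
```

```bash
python3 - <<'E'
from h import *
import pickle
s=get_state(); print(s["clock"],s["tcp_pos"],s["orientation"],s["wrist_force"],s["finger_gap"])
w=calibration("wrist");pickle.dump(w,open("w13.pkl","wb"))
cv2.imwrite("pics/w13.png",read_camera("wrist")[:,:,::-1])
crop("pics/w13c.png","pics/w13.png",265,180,385,290,6)
for n in ["side","scene"]: cv2.imwrite(f"pics/{n}13.png",read_camera(n)[:,:,::-1])
crop("pics/c13.png","pics/side13.png",285,190,350,260,8)
crop("pics/c13b.png","pics/scene13.png",270,220,350,310,7)
for z in (.036,.045,.05): print(z,proj(w,[*s["tcp_pos"][:2],z]).round(1))
E
```

```text
19.05 [0.54777643 0.15704724 0.15062123] [2.34952865e-04 5.18009403e-01 8.55374870e-01 1.90209378e-04] [ 0.09266518 -0.36766193 -0.13186508] 0.02354481077564598
0.036 [324.7 228.2]
0.045 [324.7 232.2]
0.05 [324.7 234.5]
```

View pics/w13c.png

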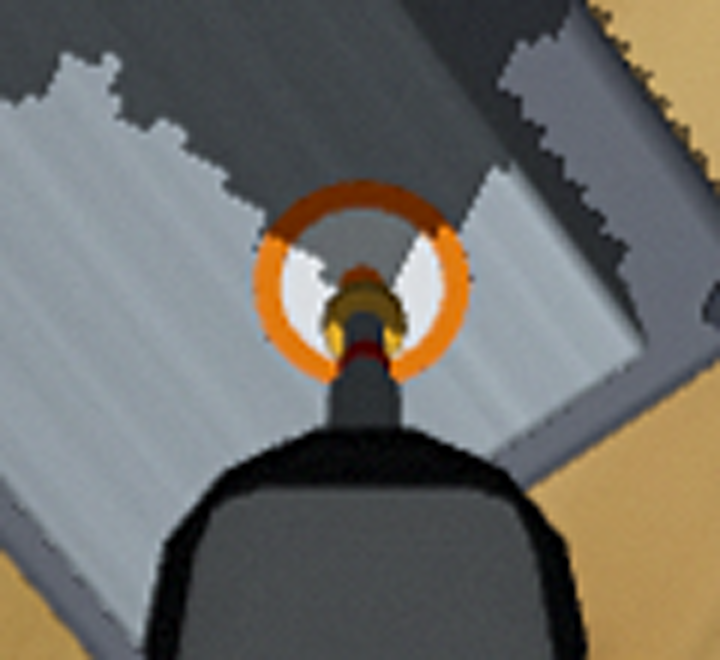

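View pics/c13.png

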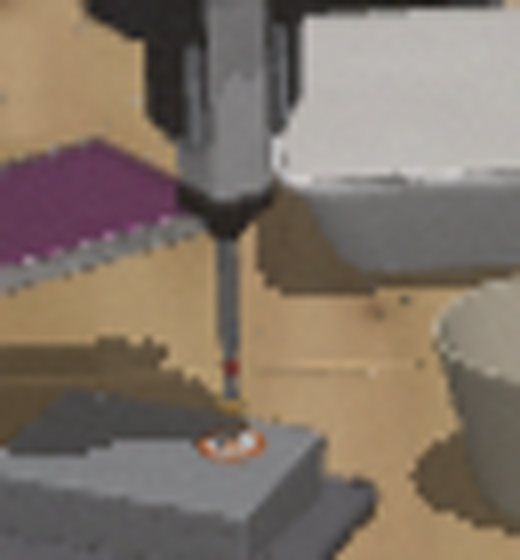

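View pics/c13b.png

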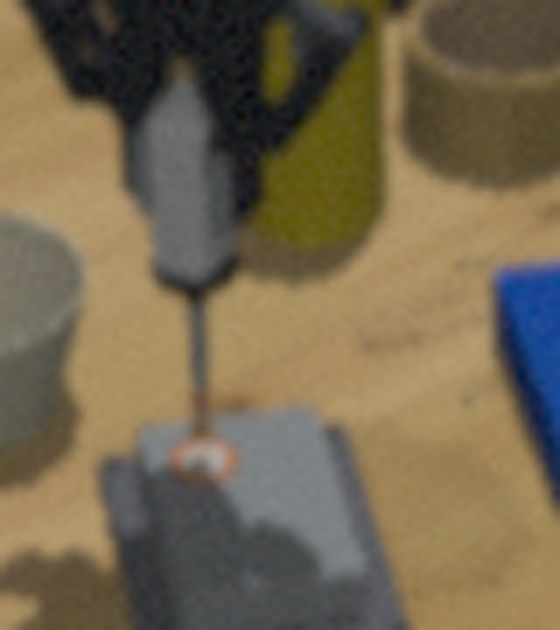

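Request:
{"fn": "jog_arm", "kwargs": {
  "plan": [
    [0,0,-0.0015,0,0,0],
    [0,0,-0.0015,0,0,0],
    [0,0,-0.0015,0,0,0],
    [0,0,-0.0015,0,0,0],
    [0,0,-0.0015,0,0,0],
    [0,0,-0.0015,0,0,0],
    [0,0,-0.001,0,0,0],
    [0,0,0,0,0,0],
    [0,0,0,0,0,0],
    [0,0,0,0,0,0]
  ]
}}

```text
clock: 20.2
tcp_pos: [0.5476, 0.157, 0.1404]
orientation: [0.0, 0.518, 0.855, 0.0]
wrist_force: [0.4, -0.1, -0.9]
finger_gap: 0.023
```

```bash
cat > look.py <<'E'
from h import *
import sys
k=sys.argv[1]
s=get_state(); print(s["clock"],s["tcp_pos"],s["orientation"],s["wrist_force"],s["finger_gap"])
cv2.imwrite(f"pics/w{k}.png",read_camera("wrist")[:,:,::-1])
cv2.imwrite(f"pics/side{k}.png",read_camera("side")[:,:,::-1])
im=cv2.imread(f"pics/w{k}.png")[190:290,275:375];im2=cv2.imread(f"pics/side{k}.png")[205:260,290:345]
cv2.imwrite(f"pics/p{k}.png",np.hstack([cv2.resize(im,(400,400),interpolation=2),cv2.resize(im2,(400,400),interpolation=2)]))
fs=[get_state()["wrist_force"] for _ in range(5)];print(np.array(fs)[:,2])
E
python3 look.py 14
```

```text
20.2 [0.54761552 0.15699482 0.14040556] [1.05011605e-04 5.18033380e-01 8.55360390e-01 9.73503284e-05] [ 0.4059819  -0.1024815  -0.86265332] 0.0230248615633186
[-0.93107843 -0.93107843 -0.93107843 -0.93107843 -0.93107843]
```

View pics/p14.png

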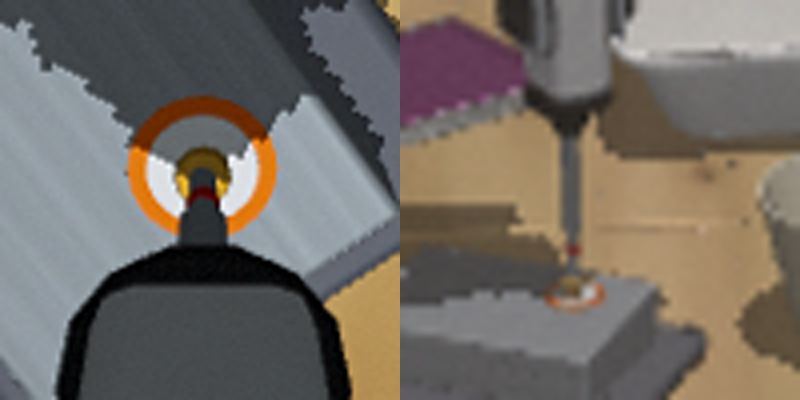

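Request:
{"fn": "jog_arm", "kwargs": {
  "plan": [
    [0,0,-0.0005,0,0,0],
    [0,0,-0.0005,0,0,0],
    [0,0,-0.0005,0,0,0],
    [0,0,-0.0005,0,0,0],
    [0,0,-0.0005,0,0,0],
    [0,0,-0.0005,0,0,0],
    [0,0,0,0,0,0],
    [0,0,0,0,0,0],
    [0,0,0,0,0,0],
    [0,0,0,0,0,0]
  ]
}}

```text
clock: 21.3
tcp_pos: [0.5475, 0.157, 0.1374]
orientation: [0.0, 0.518, 0.855, 0.0]
wrist_force: [-0.6, -0.7, 0.4]
finger_gap: 0.0237
```

```bash
python3 look.py 15
```

```text
21.3 [0.54752954 0.15698256 0.13735039] [4.68531384e-05 5.18026280e-01 8.55364700e-01 3.12305969e-05] [-0.55976676 -0.71163611  0.41709946] 0.023715138945279726
[0.6198798 0.6198798 0.6198798 0.6198798 0.6198798]
```

View pics/p15.png

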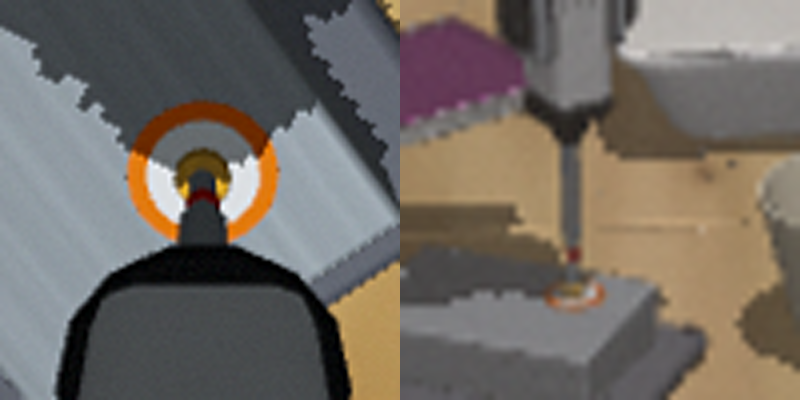

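```bash
cat > avg.py <<'E'
from h import *
f=[]
for _ in range(20): read_camera("side"); f.append(get_state()["wrist_force"][2])
s=get_state();print(s["clock"],s["tcp_pos"],np.mean(f),np.std(f))
E
python3 avg.py
```

```text
22.4 [0.54752913 0.15702143 0.13732757] 0.11817633880979402 0.4320088764095741
```

Request:
{"fn": "jog_arm", "kwargs": {
  "plan": [
    [0,0,-0.0005,0,0,0],
    [0,0,-0.0005,0,0,0],
    [0,0,-0.0005,0,0,0],
    [0,0,-0.0005,0,0,0],
    [0,0,-0.0005,0,0,0],
    [0,0,-0.0005,0,0,0],
    [0,0,-0.0005,0,0,0],
    [0,0,0,0,0,0],
    [0,0,0,0,0,0],
    [0,0,0,0,0,0]
  ]
}}

```text
clock: 23.4
tcp_pos: [0.5475, 0.157, 0.1339]
orientation: [0.0, 0.518, 0.855, 0.0]
wrist_force: [-0.3, -0.3, 0.3]
finger_gap: 0.0237
```

```bash
python3 look.py 16; python3 avg.py
```

```text
23.4 [0.54754551 0.15697934 0.1338645 ] [4.58735584e-05 5.18025039e-01 8.55365451e-01 3.70878219e-05] [-0.26576589 -0.31836333  0.27674618] 0.02366289755007145
[0.83939927 0.83939927 0.83939927 0.83939927 0.83939927]
24.5 [0.54756014 0.15696466 0.13382368] 0.9411704533783398 0.42408712583900154
```

View pics/p16.png

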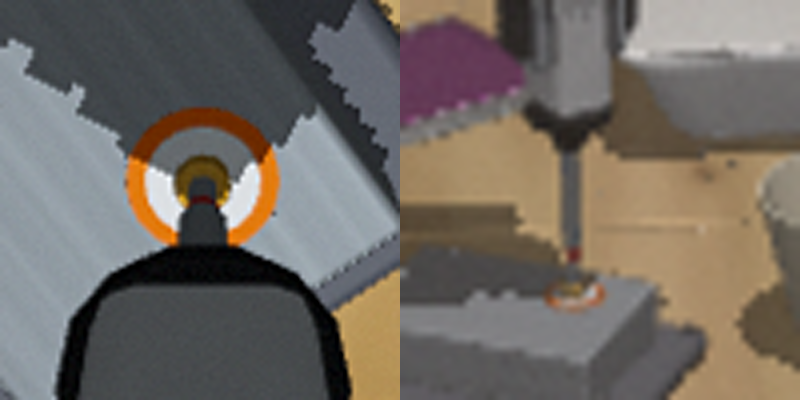

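Request:
{"fn": "jog_arm", "kwargs": {
  "plan": [
    [0,0,-0.0005,0,0,0],
    [0,0,-0.0005,0,0,0],
    [0,0,0,0,0,0],
    [0,0,0,0,0,0],
    [0,0,0,0,0,0],
    [0,0,0,0,0,0],
    [0,0,0,0,0,0],
    [0,0,0,0,0,0],
    [0,0,0,0,0,0],
    [0,0,0,0,0,0]
  ]
}}

```text
clock: 25.5
tcp_pos: [0.5476, 0.157, 0.1328]
orientation: [0.0, 0.518, 0.855, 0.0]
wrist_force: [-0.1, 0.2, 1.9]
finger_gap: 0.0237
```

```bash
python3 look.py 17; python3 avg.py;python3 avg.py; python3 - <<'E'
from h import *
cv2.imwrite("pics/scene17.png",read_camera("scene")[:,:,::-1])
E
```

```text
25.5 [0.54755007 0.15698495 0.13284524] [3.85305239e-05 5.18030501e-01 8.55362144e-01 4.82764586e-05] [-0.13602466  0.18337122  1.93569302] 0.02371907991587371
[1.91247793 1.91247793 1.91247793 1.91247793 1.91247793]
26.6 [0.54751469 0.15698292 0.13278979] 1.343297889657281 0.4125110964503508
27.6 [0.54753679 0.15701747 0.13282895] 1.2939491260367004 0.39023695606696673
```

View pics/p17.png

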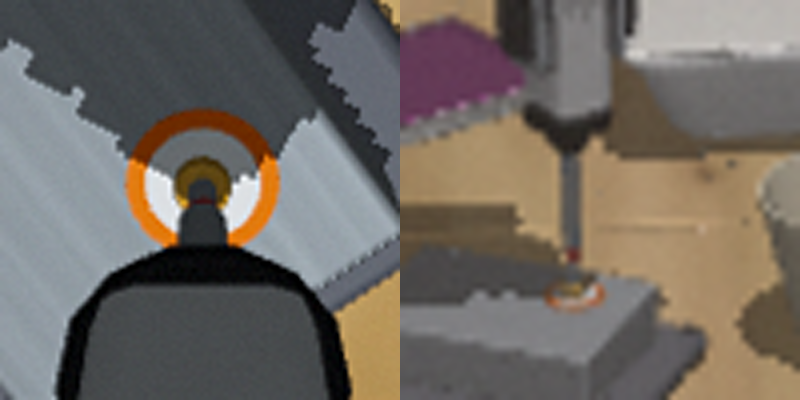

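View pics/side17.png

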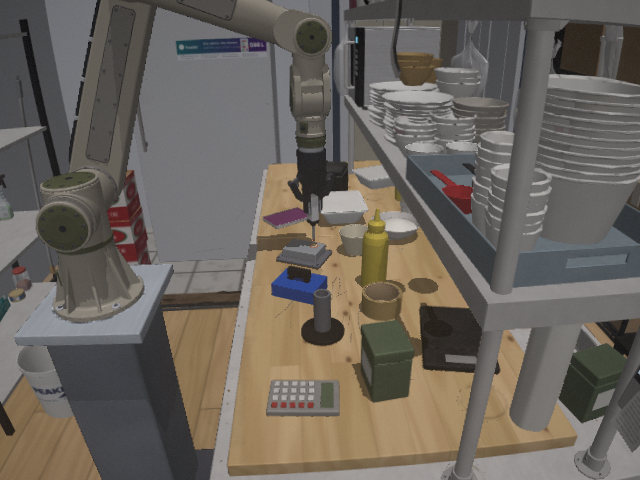

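```bash
python3 -c "
from workcell import *
print(hand_in())"
```

```text
the job is handed in; nothing more can be done
None
```

The probe check is done and handed in at about 27.7 s, with the arm still holding the probe in the orange ring; no verdict was reported.

- **Cover:** I lifted it straight off the block by its grip and set it on its rim on the bare worktop at about (0.505, -0.019). It is roughly 45 mm clear of the block's base plate. I released it only after the wrist force showed contact.
- **Probe:** I drew it out of the stand and carried it over the block without tilting the gripper. The last wrist picture shows the brass tip inside the ring, within about 1 mm of its centre.
- **Tip press:** The averaged wrist force is about +1.3 N, and adding the 1.08 N probe weight gives about 2.4 N. By the spring figures that is 6 mm of the 12 mm travel. The height lowered after first contact gives about 6 mm too.
- **Disagreements:**
  - The step-to-step force change was a little below the spring figure (0.82 N against 1.05 N over 3.5 mm), within sensor noise.
  - The cameras disagreed by up to about 4 mm on the ring and 7 mm on the probe, so I corrected the final positions with the wrist camera.
- **Everything else:** The last side picture shows the bottle, bowl, tray, pad, tape, tin and calculator standing as before.

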